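# Screw the wing nut back onto the label-roll spindle

### The arm

A 6-joint arm with a two-finger parallel gripper is mounted at the origin on a cart in front of the work surface, level with it; the furniture and walls round the work are solid. World frame = base frame: x ahead of the robot, y to its left, z up, the work surface at z = 0. Lengths are in m, angles in rad, forces in N, time in s.
With the tool pointing down it reaches from about 0.25 to 0.775 m from the base axis. Payload 4 kg.
Tool frame: the origin (TCP) lies on the mounting face of the last link; the fingertips stand 199 mm ahead of it and the grasp point (between the pads) lies 180 mm ahead of it; z points along the fingers, y is the direction in which the jaws open and shut (so a half turn about z gives the same grasp; the last joint's range is limited). The gripper opens to 94 mm and grips with 3 to 60 N. Pads are 16 mm wide; open, the fingers measure 119 mm over their backs; the gripper's body (75 mm by 177 mm) begins 78 mm behind the grasp point.
Start: joints at [1.212, 0.087, 1.371, -0, 1.684, -0.103], TCP at [0.139, 0.532, 0.405] pointing down, gripper open.
Joint ranges: [-3.1, 3.1], [-0.76, 2.03], [0.27, 2.55], [-1.08, 4.22], [0.17, 2.65], [-2.57, 2.57]. Speed limits (rad/s): [2.79, 2.79, 3.14, 3.14, 3.14, 3.14].

### API

Orientations are given as a unit quaternion [w, x, y, z].
In Python, from station import env gives the robot as it stands.
- The arm moves only by the tool carry_out, never from a script. Its argument "commands" is a list of rows, each an object of numbers: "ax", "ay", "az": the turn, a rotation vector about the tool's x, y, z in rad; "dx", "dy", "dz": the shift along the tool's x, y, z in m; "gripper": the opening, from 0 (shut) to 1 (fully open). A call has exactly 5 rows; each row shifts and turns the pose as measured when the row begins, along the tool's axes as they then stand; what a row does not reach is not made up. A row lasts 1/8 s, in which the tool goes at most 62.5 mm and 10.7 degrees, less where a joint would pass 70% of its speed; a pose out of reach is approached as far as the arm can. A call is refused whole if a number of a shift passes 0.0625 or a number of a turn 0.188, either way. A call with a gripper value outside its range is refused whole. The fingers move at their own pace and stop on an object; "grip_force" is the grip in N (left out, the last holds). Time passes only in rows, so rows that do not move let the fingers close, or fill a call up. It gives the time, the measured TCP pose, the force and the opening at its end, in the units of the state.
- env.state(): the state, without advancing time (a new reading comes with each control period).
- env.snapshot(name): name is "side" or "top" or "wrist"; returns a dict with "image" (420x560x3 uint8, blue, green, red), "fx", "fy", "cx", "cy" (pixels), "D" ([k1, k2, p1, p2, k3] as OpenCV has them; the pictures are not rectified), "R" (3x3) and "t" (3): a world point X has camera coordinates R X + t. Camera axes: x right, y down, z forward; pixel columns grow to the right and rows downward; lengths in m; the calibration is good to about 2 mm. A picture is of the moment at which its call begins. There is no depth.
- env.hand_in(): hands the job in, once; it reports no verdict.
The state is a dict: "clock": time; "q": joint angles; "qd": joint speeds; "tau": joint torques, N m; "position": TCP position; "tool_rot": TCP orientation; "contact_force": force on the tool from outside, world axes, zero at the start; "moment": the same for the moment, N m; "finger_gap": finger opening in m.
Only numpy, scipy, OpenCV 4.12 (cv2) and the standard library are available. Lean on these libraries where they do the work, as an engineer would, in place of code of your own. Each camera call takes 0.05 s, during which the arm holds its last target. There are 200 camera calls.

### The job

The label roll has been put on its spindle stand; pick up the wing nut that lies on the bench, set it over the spindle and screw it on so that the roll is clamped. Its pins only enter at a thread start: turn the nut gently backward (anticlockwise from above) until you feel it drop, then forward (clockwise) until it is down on the roll and snug, never forcing it or overtightening it. Let go of it and leave the small things round about where they are.

Things in the scene. Friction and masses are not known exactly. Their poses are not given: they have to be found in the camera images.
- stand: the label-roll stand, fixed to the bench: a grey round foot 110 mm across and 12 mm thick with an upright steel spindle at its centre, which does not turn; origin at the centre of its underside, on the bench, so the spindle axis is the vertical through it. Its orientation does not tell where the thread starts are
- nose (a point): top of the spindle's plain round nose, on the axis, 60.5 mm above the bench; the nose is 19 mm across and tapers to 12 mm over its top 6 mm
- crown (a point): centre of the crown, a flat ring 33 mm across round the nose, 52.5 mm above the bench. It has three gates (notches 32 degrees wide, 120 degrees apart), facing another way every time and hidden under the nut: feel for them. A tooth 3 mm high beside each gate stops the nut's pins if turned clockwise on the crown; anticlockwise they slide along it and drop 6 to 8 mm through the gates
- thread (a point): on the spindle axis, 7 mm below the crown, where the three gates open into a coarse right-hand thread (24 mm of descent a full turn clockwise, 3.8 mm a radian). After the drop, more anticlockwise turning meets a hard wall within 18 degrees; clockwise turning carries the pins under the thread
- roll: the white label roll, a ring 80 mm across with a 39 mm hole, 26 mm high, loose on the stand round the spindle; origin at the centre of its underside; its top face is 38 mm above the bench
- nut_mid (a point): half-way up the loose aluminium wing nut, on its axis, 26.5 mm above its underside; z is up along the axis, x the long way of the wing. A round cup, open below, 54 mm across at the mouth, 43 mm higher up, 30 mm high, with one upright flat wing across its top; about 120 g
- nut_wing (a point): centre of the nut's wing, 41.5 mm above the nut's underside: a flat plate 54 mm long (along x), 9 mm thick (along y), from 30 to 53 mm above the underside
- nut_mouth (a point): on the nut's axis, 3 mm above its underside, level with three inward pins 3.4 mm thick that leave 21.6 mm free between them; the bore above is about 34 mm across. On the crown the underside is 51 mm above the bench, after the drop 43.5 to 46, down on the roll 38
- nut: the same wing nut; origin at the centre of its underside, same axes. From the drop to the roll it is 1.5 to 2.4 rad clockwise and turns with hardly any resistance; then a turning moment of 0.25 to 0.35 N m is snug (pushed sideways it binds and feels tight too early). More than 70 N of the nut on the stand or the roll (about 0.7 N m) is forcing it
- mould_mid (a point): centre of a small metal base mould, 31 x 43 x 12 mm, a bystander on the bench
- coverbox_mid (a point): centre of a small cover-glass box, 33 x 33 x 20 mm, a bystander on the bench
- cassette_mid (a point): centre of an embedding cassette with its wax block, 29 x 40 x 12 mm, a bystander on the bench
Mind the look-alikes: they are no part of the job. Several things look just like the nut: the one meant starts farthest from the robot's base.

How it is judged:
On the way:
1. the nut, over the spindle and upright, has dropped through the gates into the thread (z of nut in the frame of stand below 0.048 m and horizontal distance between nut and stand below 0.005 m and angle between nut's own z axis and vertical below 0.15 rad), for 0.1 s.
At the end, for the whole second after the job is handed in: the nut sits upright (within 0.06 rad) and centred (4 mm) on the spindle, its underside on the roll (less than 39 mm above the bench), pressing the roll with more than 3 N, so more than its weight; the roll is still on the stand; all at rest (z of nut in the frame of stand below 0.039 m and horizontal distance between each of nut, roll and stand below 0.004 m and angle between nut's own z axis and vertical below 0.06 rad and contact force between nut and roll above 3 N and linear speed of nut below 0.01 m/s); the robot touches nothing.
It fails at once if the nut is forced: it bears on the stand with more than 70 N (contact force between nut and stand above 70 N).
It fails at once if overtightened: the nut squeezes the roll with more than 70 N (contact force between nut and roll above 70 N).
It fails at once if the mould is pushed away by more than 30 mm (distance of mould_mid from where it was at the start of the episode above 0.03 m).
It fails at once if the cover-glass box is pushed away by more than 30 mm (distance of coverbox_mid from where it was at the start of the episode above 0.03 m).
It fails at once if the cassette is pushed away by more than 30 mm (distance of cassette_mid from where it was at the start of the episode above 0.03 m).
It also fails if it takes over 72 s, if anything falls off the work surface, if the arm or the gripper's body presses on something with over 40 N, if the wrist force passes 120 N, or if a joint passes its speed limit or range.

## Working session

There is one attempt and no reset: what is moved stays moved. The work goes in short steps, Python scripts to look and compute and a tool call to move; the robot and the scene stay as the last step left them, time stands still between calls to the robot, and variables do not carry over. Pictures are saved under pics/ and viewed, about 8 in all and at most 12, crops included, and the job is handed in when it is done.

Besides the shell and the picture viewer there is one more tool, called after ">>>" as name(argument=value, ...) on one line, values as JSON. carry_out: Moves the arm, as the interface text tells. Its arguments: {"type":"object","properties":{"commands":{"type":"array","items":{"type":"object","properties":{"ax":{"type":"number"},"ay":{"type":"number"},"az":{"type":"number"},"dx":{"type":"number"},"dy":{"type":"number"},"dz":{"type":"number"},"gripper":{"type":"number"}}}},"grip_force":{"type":"number"}},"required":["commands"]}

```bash
mkdir -p pics
cat > h.py <<'E'
from station import env
import cv2, numpy as np
def snap(n,f):
    s=env.snapshot(n); cv2.imwrite('pics/'+f,s['image']); np.save('pics/'+f+'.npy',{k:s[k] for k in s if k!='image'},allow_pickle=True); return s
def load(f): return np.load('pics/'+f+'.npy',allow_pickle=True).item()
def ray(s,u,v):
    K=np.array([[s['fx'],0,s['cx']],[0,s['fy'],s['cy']],[0,0,1.]])
    p=cv2.undistortPoints(np.array([[[u,v]]],float),K,np.array(s['D'],float))[0,0]
    R=np.array(s['R']);t=np.array(s['t']); return -R.T@t, R.T@np.array([p[0],p[1],1])
def atz(s,u,v,z):
    o,d=ray(s,u,v); return o+d*(z-o[2])/d[2]
def proj(s,X):
    K=np.array([[s['fx'],0,s['cx']],[0,s['fy'],s['cy']],[0,0,1.]])
    R=np.array(s['R']);t=np.array(s['t'])
    return cv2.projectPoints(np.array(X,float).reshape(-1,1,3),cv2.Rodrigues(R)[0],t,K,np.array(s['D'],float))[0][:,0]
E
python3 - <<'E'
from h import *
a=snap('top','top0.png');b=snap('side','side0.png')
cv2.imwrite('pics/top0b.png',cv2.resize(a['image'],(800,600)))
print(env.state())
E
```

```text
{'clock': 0.1, 'q': array([ 1.21187963e+00,  8.78709937e-02,  1.37206088e+00, -5.94792774e-07,
        1.68359398e+00, -1.03108345e-01]), 'qd': array([-0.00103815, -0.00098048, -0.00253565,  0.00109908,  0.00025143,
        0.0013863 ]), 'tau': array([ 2.25069794e-03, -3.41249478e+01, -3.03303409e+01,  7.20124086e-02,
        3.03600077e-02, -1.00986545e-04]), 'position': array([0.13914024, 0.53200977, 0.40364779]), 'tool_rot': array([-2.21028279e-04,  1.27555694e-01,  9.91830939e-01, -9.40990321e-04]), 'contact_force': array([ 0.56206966, -0.26056792,  0.17196005]), 'moment': array([-0.00833656, -0.0185852 ,  0.04461795]), 'finger_gap': 0.0941073261188136}
```

View pics/top0b.png

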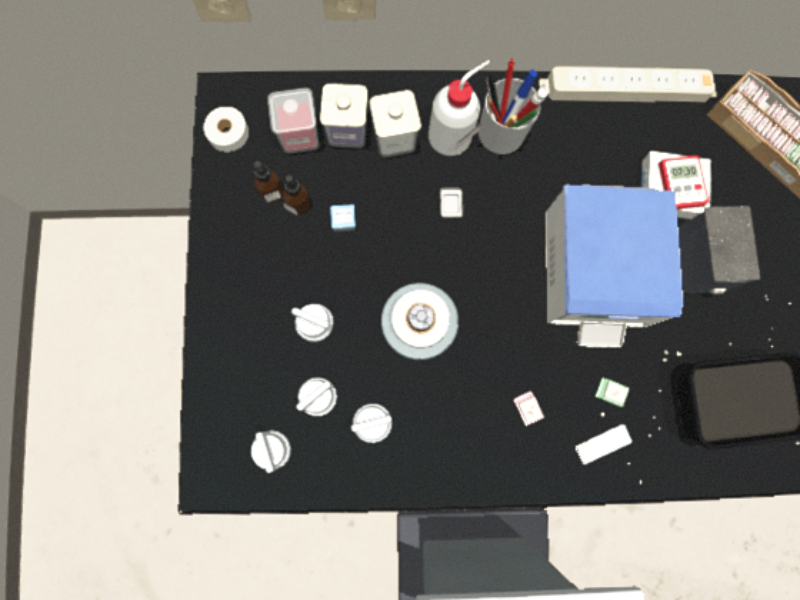

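View pics/side0.png

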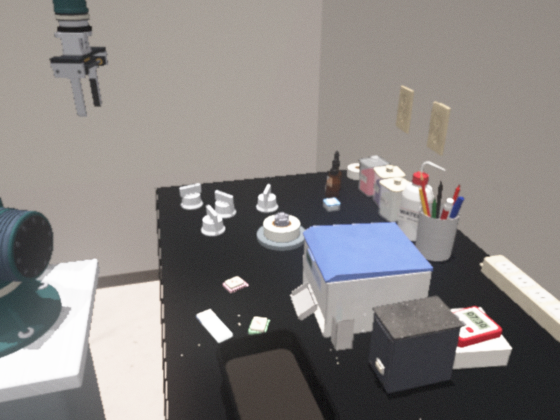

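The top view shows four nuts, at about (314,322), (317,397), (373,424) and (270,451). The spindle stand is at (420,320).

Run:
```python
from h import *
s=load('top0.png')
print(-np.array(s['R']).T@s['t'])
for n,u,v,z in [('n1',314,323,.0),('n2',317,398,.0),('n3',373,424,0),('n4',270,452,0),('foot',420,321,.012),('roll',421,318,.038),('nose',421,316,.0605),('box',343,217,.0),('cas',451,202,0),('w1a',293,312,.05),('w1b',327,326,.05)]:
    print(n,atz(s,u*.7,v*.7,z).round(4))
im=cv2.imread('pics/top0.png')
c=im[195:270,190:330]; cv2.imwrite('pics/c1.png',cv2.resize(c,None,fx=5.7,fy=5.7,interpolation=cv2.INTER_CUBIC))
```

```text
[0.4042273  0.19303576 0.92317651]
n1 [0.533 0.3   0.   ]
n2 [0.4258 0.2952 0.    ]
n3 [0.3883 0.2163 0.    ]
n4 [0.3515 0.3609 0.    ]
foot [0.5321 0.1476 0.012 ]
roll [0.5326 0.1474 0.038 ]
nose [0.5321 0.1485 0.0605]
box [0.6915 0.2583 0.    ]
cas [0.7133 0.0965 0.    ]
w1a [0.5416 0.323  0.05  ]
w1b [0.5216 0.2764 0.05  ]
```

View pics/c1.png

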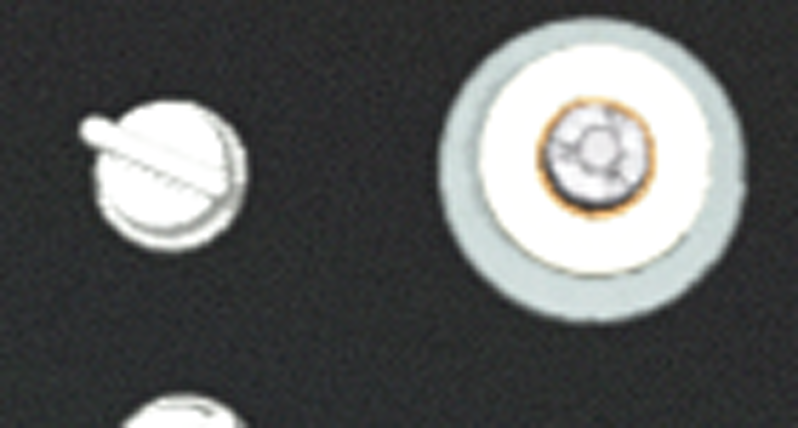

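Nut 1 at (0.533, 0.300) is the farthest from the base, with its wing at about 67° yaw. The stand is at (0.532, 0.148). I'll move above the nut first.

>>> carry_out(commands=[{"dx": -0.044, "dy": -0.0125, "gripper": 1}, {"dx": -0.044, "dy": -0.0125, "gripper": 1}, {"dx": -0.044, "dy": -0.0125, "gripper": 1}, {"dx": -0.044, "dy": -0.0125, "gripper": 1}, {"dx": -0.044, "dy": -0.0125, "gripper": 1}], grip_force=25)

```text
invalid input
```

>>> carry_out(commands=[{"dx": -0.044, "dy": -0.0125, "gripper": 1}, {"dx": -0.044, "dy": -0.0125, "gripper": 1}, {"dx": -0.044, "dy": -0.0125, "gripper": 1}, {"dx": -0.044, "dy": -0.0125, "gripper": 1}, {"dx": -0.044, "dy": -0.0125, "gripper": 1}])

```text
invalid input
```

>>> carry_out(commands=[{"az": 0.172, "gripper": 1}, {"az": 0.172, "gripper": 1}, {"az": 0.172, "gripper": 1}, {"az": 0.172, "gripper": 1}, {"az": 0.172, "gripper": 1}])

```text
invalid input
```

>>> carry_out(commands=[{"az": 0.172, "gripper": 1}, {"az": 0.172, "gripper": 1}, {"az": 0.172, "gripper": 1}, {"az": 0.172, "gripper": 1}, {"az": 0.172, "gripper": 1}])

```text
invalid input
```

```bash
cat >> h.py <<'E'
from scipy.spatial.transform import Rotation as Ro
def pose():
    s=env.state(); R=Ro.from_quat(np.roll(s['tool_rot'],-1)).as_matrix()
    print('t',round(s['clock'],2),'p',np.round(s['position'],4),'yaw_y',round(float(np.arctan2(R[1,1],R[0,1])),4),'z',R[:,2].round(3),'q6',round(s['q'][5],3),'F',np.round(s['contact_force'],1),'M',np.round(s['moment'],2),'gap',round(s['finger_gap'],4))
    return s,R
E
python3 - <<'E'
from h import *
pose(); a=snap('wrist','w1.png'); print(a['R'],a['t'])
cv2.imwrite('pics/w1b.png',cv2.resize(a['image'],(800,600)))
E
```

```text
t 0.1 p [0.1391 0.532  0.4036] yaw_y 1.315 z [-0.001 -0.002 -1.   ] q6 -0.103 F [ 0.6 -0.3  0.2] M [-0.01 -0.02  0.04] gap 0.0941
[[ 0.25308395  0.96744351 -0.00125511]
 [ 0.93790334 -0.24503766  0.24554809]
 [ 0.23724636 -0.06332145 -0.9693836 ]] [-0.547913   -0.02551857  0.38998653]
```

View pics/w1b.png

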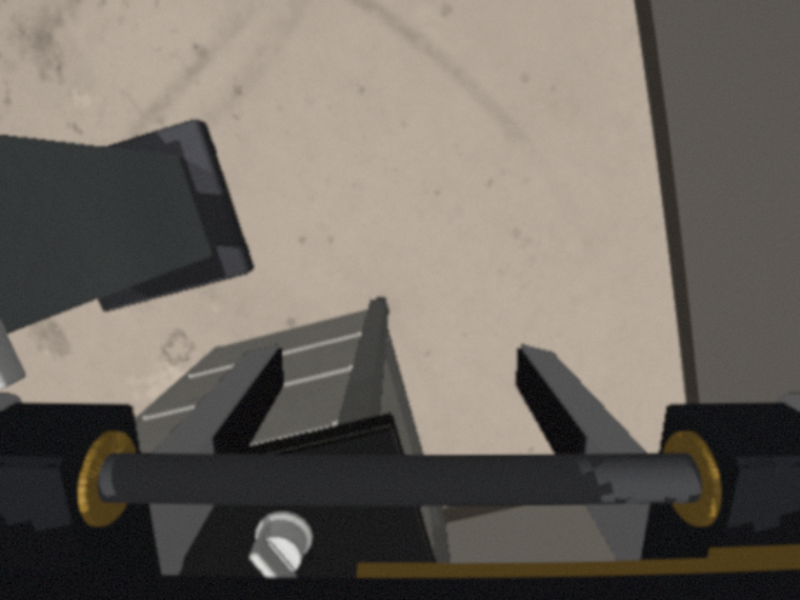

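The calls were refused and the arm has not moved. The wrist view shows only the floor, the base and the fingers. I'll retry with every key given.

>>> carry_out(commands=[{"dx": -0.044, "dy": -0.0125, "dz": 0, "ax": 0, "ay": 0, "az": 0, "gripper": 1}, {"dx": -0.044, "dy": -0.0125, "dz": 0, "ax": 0, "ay": 0, "az": 0, "gripper": 1}, {"dx": -0.044, "dy": -0.0125, "dz": 0, "ax": 0, "ay": 0, "az": 0, "gripper": 1}, {"dx": -0.044, "dy": -0.0125, "dz": 0, "ax": 0, "ay": 0, "az": 0, "gripper": 1}, {"dx": -0.044, "dy": -0.0125, "dz": 0, "ax": 0, "ay": 0, "az": 0, "gripper": 1}], grip_force=25)

```text
clock: 0.78
position: [0.3389, 0.4146, 0.4012]
tool_rot: [-0.001, 0.124, 0.992, -0.002]
contact_force: [0.7, 1.4, 0.6]
finger_gap: 0.094
```

>>> carry_out(commands=[{"dx": -0.044, "dy": -0.0125, "dz": 0, "ax": 0, "ay": 0, "az": 0, "gripper": 1}, {"dx": -0.044, "dy": -0.0125, "dz": 0, "ax": 0, "ay": 0, "az": 0, "gripper": 1}, {"dx": -0.044, "dy": -0.0125, "dz": 0, "ax": 0, "ay": 0, "az": 0, "gripper": 1}, {"dx": -0.044, "dy": -0.0125, "dz": 0, "ax": 0, "ay": 0, "az": 0, "gripper": 1}, {"dx": -0.044, "dy": -0.0125, "dz": 0, "ax": 0, "ay": 0, "az": 0, "gripper": 1}])

```text
clock: 1.4
position: [0.5428, 0.2952, 0.3986]
tool_rot: [-0.003, 0.124, 0.992, -0.003]
contact_force: [0.0, 0.9, 0.8]
finger_gap: 0.0939
```

>>> carry_out(commands=[{"dx": 0, "dy": 0, "dz": 0, "ax": 0, "ay": 0, "az": 0.172, "gripper": 1}, {"dx": 0, "dy": 0, "dz": 0, "ax": 0, "ay": 0, "az": 0.172, "gripper": 1}, {"dx": 0, "dy": 0, "dz": 0, "ax": 0, "ay": 0, "az": 0.172, "gripper": 1}, {"dx": 0, "dy": 0, "dz": 0, "ax": 0, "ay": 0, "az": 0.172, "gripper": 1}, {"dx": 0, "dy": 0, "dz": 0, "ax": 0, "ay": 0, "az": 0.172, "gripper": 1}])

```text
clock: 2.02
position: [0.5466, 0.2918, 0.3938]
tool_rot: [-0.003, 0.541, 0.841, -0.007]
contact_force: [0.0, -0.2, -1.0]
finger_gap: 0.0937
```

>>> carry_out(commands=[{"dx": 0, "dy": 0, "dz": 0, "ax": 0, "ay": 0, "az": 0.172, "gripper": 1}, {"dx": 0, "dy": 0, "dz": 0, "ax": 0, "ay": 0, "az": 0.172, "gripper": 1}, {"dx": 0, "dy": 0, "dz": 0, "ax": 0, "ay": 0, "az": 0.172, "gripper": 1}, {"dx": 0, "dy": 0, "dz": 0, "ax": 0, "ay": 0, "az": 0.172, "gripper": 1}, {"dx": 0, "dy": 0, "dz": 0, "ax": 0, "ay": 0, "az": 0.172, "gripper": 1}])

```text
clock: 2.65
position: [0.5465, 0.2917, 0.3905]
tool_rot: [-0.0, 0.85, 0.527, -0.011]
contact_force: [0.1, -1.2, -0.1]
finger_gap: 0.0943
```

Run:
```python
from h import *
pose(); a=snap('wrist','w2.png')
cv2.imwrite('pics/w2b.png',cv2.resize(a['image'],(800,600)))
```

```text
t 2.65 p [0.5465 0.2917 0.3905] yaw_y -0.4618 z [-0.019 -0.011 -1.   ] q6 0.861 F [ 0.1 -1.2 -0.1] M [-0.07  0.06  0.01] gap 0.0943
```

View pics/w2b.png

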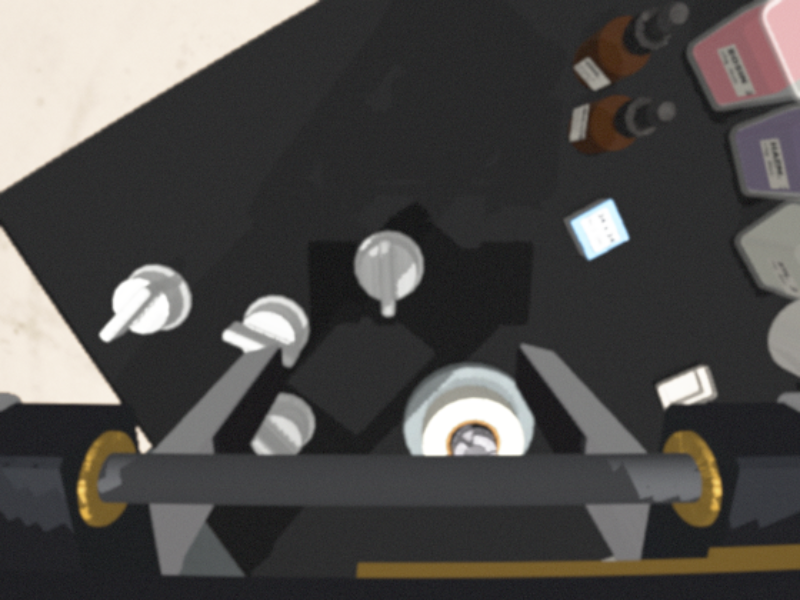

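The wrist view shows the target nut at about (389,265) in the middle, its wing running from about (385,236) to (389,312).

```bash
cat >> h.py <<'E'
def goto(p,yaw_y,s=None,R=None):
    """tool-frame shift and turn to reach p with tool vertical, jaw yaw yaw_y"""
    s,R=pose()
    y=np.array([np.cos(yaw_y),np.sin(yaw_y),0]); z=np.array([0,0,-1.]); x=np.cross(y,z)
    T=np.stack([x,y,z],1)
    print('  d',(R.T@(np.array(p)-s['position'])).round(4),' in target axes',(T.T@(np.array(p)-s['position'])).round(4),' a',Ro.from_matrix(R.T@T).as_rotvec().round(4))
E
python3 - <<'E'
from h import *
s=load('w2.png')
print('cam',-np.array(s['R']).T@s['t'])
for n,u,v,z in [('c',389,266,.005),('wa',385,236,.053),('wb',389,315,.053),('wm',387,276,.053),('nose',474,434,.0605)]: print(n,atz(s,u*.7,v*.7,z).round(4))
t=load('top0.png')
def pr(cx,cy,th):
    for f,k in (('w2.png','c2'),('top0.png','c3')):
        S=load(f); im=cv2.imread('pics/'+f)
        c,sn=np.cos(th),np.sin(th)
        a=np.linspace(0,6.28,40)
        P=[(cx+.027*np.cos(b),cy+.027*np.sin(b),0.0) for b in a]
        w=[(cx+l*c-m*sn,cy+l*sn+m*c,.053) for l,m in((.027,.0045),(-.027,.0045),(-.027,-.0045),(.027,-.0045))]
        u=proj(S,P);v=proj(S,w); u0=u.mean(0)-18+0
        u0=np.maximum(u.mean(0)-33,0).astype(int)
        g=cv2.resize(im[u0[1]:u0[1]+66,u0[0]:u0[0]+66],None,fx=6,fy=6,interpolation=cv2.INTER_CUBIC)
        for q,col in((u,(0,0,255)),(v,(0,255,0))): cv2.polylines(g,[(((q-u0+.5)*6)).astype(int)],True,col,1)
        cv2.imwrite(f'pics/{k}.png',g)
    cv2.imwrite('pics/cc.png',np.hstack([cv2.imread('pics/c2.png'),cv2.imread('pics/c3.png')]))
pr(.533,.300,np.radians(66.8))
goto([.533,.300,.29],-.405)
E
```

```text
cam [0.57761694 0.3536889  0.36921871]
c [0.5364 0.298  0.005 ]
wa [0.5486 0.3246 0.053 ]
wb [0.5263 0.2745 0.053 ]
wm [0.5375 0.2998 0.053 ]
nose [0.5423 0.1681 0.0605]
t 2.7 p [0.5466 0.2917 0.3904] yaw_y -0.4654 z [-0.019 -0.011 -1.   ] q6 0.864 F [ 0.7 -1.1  0.2] M [-0.07  0.06  0.01] gap 0.094
  d [ 0.0032 -0.0147  0.1005]  in target axes [ 0.0023 -0.0158  0.1004]  a [-0.0122  0.0179 -0.0603]
```

View pics/cc.png

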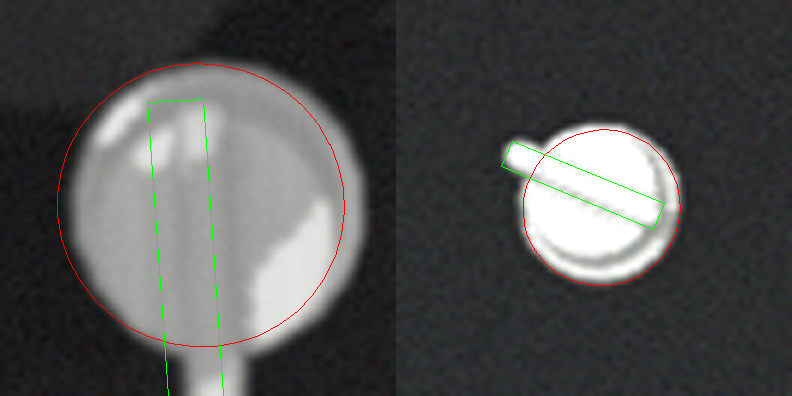

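>>> carry_out(commands=[{"dx": 0, "dy": 0, "dz": 0, "ax": -0.012, "ay": 0.018, "az": -0.045, "gripper": 1}, {"dx": 0.001, "dy": -0.006, "dz": 0.035, "ax": 0, "ay": 0, "az": 0, "gripper": 1}, {"dx": 0.001, "dy": -0.007, "dz": 0.035, "ax": 0, "ay": 0, "az": 0, "gripper": 1}, {"dx": 0, "dy": 0, "dz": 0.03, "ax": 0, "ay": 0, "az": 0, "gripper": 1}, {"dx": 0, "dy": 0, "dz": 0, "ax": 0, "ay": 0, "az": 0, "gripper": 1}])

```text
clock: 3.32
position: [0.5353, 0.299, 0.2879]
tool_rot: [0.0, 0.833, 0.553, 0.002]
contact_force: [-0.1, -0.7, 0.0]
finger_gap: 0.094
```

Run:
```python
from h import *
goto([.5357,.299,.232],-.42)
a=snap('wrist','w3.png');cv2.imwrite('pics/w3b.png',cv2.resize(a['image'],(800,600)))
```

```text
t 3.33 p [0.5353 0.299  0.2879] yaw_y -0.3996 z [ 0.004  0.003 -1.   ] q6 0.816 F [-0.1 -0.7  0. ] M [-0.08  0.14 -0.01] gap 0.094
  d [-0.      0.0002  0.0559]  in target axes [0.0002 0.0004 0.0559]  a [ 0.0028 -0.004   0.0204]
```

View pics/w3b.png

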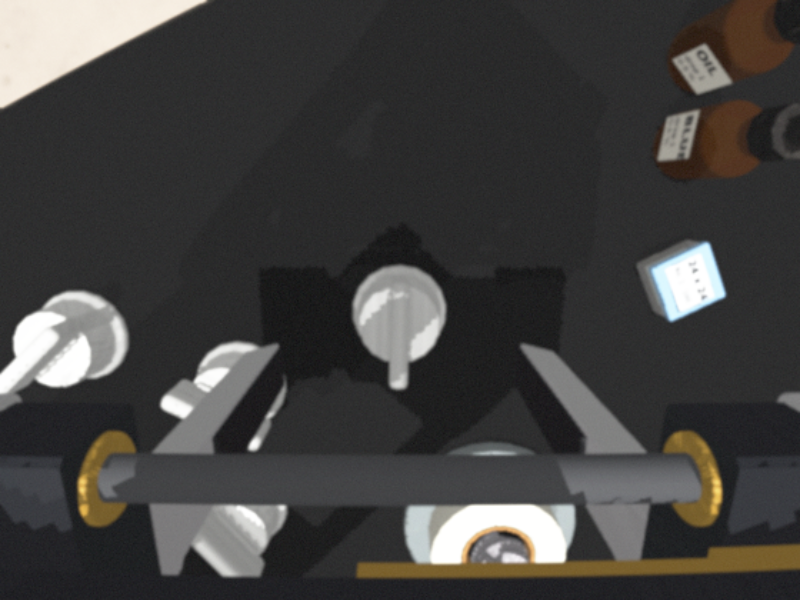

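The nut is centred between the fingers, with its mouth at about (399,314) and the wing near-vertical from (401,290) to (398,388). I'll check the position along the wing, then descend.

Run:
```python
from h import *
s=load('w3.png')
for n,u,v,z in [('c',399,314,.004),('wa',401,285,.053),('wb',398,386,.053),('roll',498,545,.038)]: print(n,atz(s,u*.7,v*.7,z).round(4))
```

```text
c [0.5357 0.297  0.004 ]
wa [0.547  0.3217 0.053 ]
wb [0.5261 0.2759 0.053 ]
roll [0.538  0.1551 0.038 ]
```

>>> carry_out(commands=[{"dx": 0, "dy": 0, "dz": 0.02, "ax": 0.003, "ay": -0.004, "az": 0.01, "gripper": 1}, {"dx": 0, "dy": 0, "dz": 0.02, "ax": 0, "ay": 0, "az": 0, "gripper": 1}, {"dx": 0, "dy": 0, "dz": 0.013, "ax": 0, "ay": 0, "az": 0, "gripper": 1}, {"dx": 0, "dy": 0, "dz": 0, "ax": 0, "ay": 0, "az": 0, "gripper": 1}, {"dx": 0, "dy": 0, "dz": 0, "ax": 0, "ay": 0, "az": 0, "gripper": 1}])

```text
clock: 4.0
position: [0.5381, 0.3, 0.2397]
tool_rot: [0.001, 0.836, 0.549, 0.007]
contact_force: [-0.7, -0.7, 0.7]
finger_gap: 0.094
```

Run:
```python
from h import *
goto([.5357,.299,.232],-.405)
```

```text
t 4.0 p [0.5381 0.3    0.2397] yaw_y -0.4084 z [ 0.012  0.006 -1.   ] q6 0.825 F [-0.7 -0.7  0.7] M [-0.09  0.05 -0.04] gap 0.094
  d [-0.0019 -0.0019  0.0077]  in target axes [-0.0018 -0.0018  0.0077]  a [ 0.009  -0.01   -0.0033]
```

>>> carry_out(commands=[{"dx": -0.002, "dy": -0.002, "dz": 0, "ax": 0.009, "ay": -0.01, "az": 0, "gripper": 1}, {"dx": 0, "dy": 0, "dz": 0.007, "ax": 0, "ay": 0, "az": 0, "gripper": 1}, {"dx": 0, "dy": 0, "dz": 0, "ax": 0, "ay": 0, "az": 0, "gripper": 0}, {"dx": 0, "dy": 0, "dz": 0, "ax": 0, "ay": 0, "az": 0, "gripper": 0}, {"dx": 0, "dy": 0, "dz": 0, "ax": 0, "ay": 0, "az": 0, "gripper": 0}])

```text
clock: 4.62
position: [0.5357, 0.2991, 0.2342]
tool_rot: [0.0, 0.836, 0.549, 0.001]
contact_force: [-1.0, -0.2, 0.1]
finger_gap: 0.0669
```

>>> carry_out(commands=[{"dx": 0, "dy": 0, "dz": 0, "ax": 0, "ay": 0, "az": 0, "gripper": 0}, {"dx": 0, "dy": 0, "dz": 0, "ax": 0, "ay": 0, "az": 0, "gripper": 0}, {"dx": 0, "dy": 0, "dz": 0, "ax": 0, "ay": 0, "az": 0, "gripper": 0}, {"dx": 0, "dy": 0, "dz": 0, "ax": 0, "ay": 0, "az": 0, "gripper": 0}, {"dx": 0, "dy": 0, "dz": 0, "ax": 0, "ay": 0, "az": 0, "gripper": 0}])

```text
clock: 5.25
position: [0.5358, 0.2991, 0.2344]
tool_rot: [0.0, 0.836, 0.549, 0.001]
contact_force: [0.1, 0.3, -0.6]
finger_gap: 0.0172
```

Run:
```python
from h import *
goto([.5357,.299,.232],-.405)
```

```text
t 5.25 p [0.5358 0.2991 0.2344] yaw_y -0.4082 z [ 0.003  0.001 -1.   ] q6 0.825 F [ 0.1  0.3 -0.6] M [-0.1   0.12 -0.04] gap 0.0172
  d [-0.0001 -0.      0.0024]  in target axes [-0.0001 -0.      0.0024]  a [ 0.0019 -0.0022 -0.0032]
```

>>> carry_out(commands=[{"dx": 0, "dy": 0, "dz": 0.002, "ax": 0, "ay": 0, "az": 0, "gripper": 0}, {"dx": 0, "dy": 0, "dz": 0, "ax": 0, "ay": 0, "az": 0, "gripper": 0}, {"dx": 0, "dy": 0, "dz": 0, "ax": 0, "ay": 0, "az": 0, "gripper": 0}, {"dx": 0, "dy": 0, "dz": 0, "ax": 0, "ay": 0, "az": 0, "gripper": 0}, {"dx": 0, "dy": 0, "dz": 0, "ax": 0, "ay": 0, "az": 0, "gripper": 0}])

```text
clock: 5.88
position: [0.5359, 0.2992, 0.2329]
tool_rot: [0.0, 0.836, 0.549, 0.002]
contact_force: [-0.3, 1.0, 1.3]
finger_gap: 0.0088
```

Run:
```python
from h import *
pose()
```

```text
t 5.88 p [0.5359 0.2992 0.2329] yaw_y -0.4082 z [ 0.003  0.002 -1.   ] q6 0.825 F [-0.3  1.   1.3] M [-0.12  0.13 -0.01] gap 0.0088
```

>>> carry_out(commands=[{"dx": 0, "dy": 0, "dz": -0.02, "ax": 0, "ay": 0, "az": 0, "gripper": 0}, {"dx": 0, "dy": 0, "dz": -0.03, "ax": 0, "ay": 0, "az": 0, "gripper": 0}, {"dx": 0, "dy": 0, "dz": -0.03, "ax": 0, "ay": 0, "az": 0, "gripper": 0}, {"dx": 0, "dy": 0, "dz": -0.025, "ax": 0, "ay": 0, "az": 0, "gripper": 0}, {"dx": 0, "dy": 0, "dz": 0, "ax": 0, "ay": 0, "az": 0, "gripper": 0}], grip_force=35)

```text
clock: 6.5
position: [0.5353, 0.2989, 0.3442]
tool_rot: [0.0, 0.836, 0.549, 0.002]
contact_force: [-0.2, -0.6, -1.6]
finger_gap: 0.0088
```

Run:
```python
from h import *
goto([.533,.148,.32],-.405+.3)
```

```text
t 6.5 p [0.5353 0.2989 0.3442] yaw_y -0.4082 z [ 0.004  0.002 -1.   ] q6 0.825 F [-0.2 -0.6 -1.6] M [-0.05  0.11 -0.  ] gap 0.0088
  d [-0.1395  0.0577  0.0239]  in target axes [-0.1503  0.0135  0.0242]  a [ 0.0032 -0.0028 -0.3032]
```

The nut is gripped, with a finger gap of 8.8 mm and the underside at TCP z − 0.233. I'll pass over the stand so the wrist camera looks straight down on the spindle.

>>> carry_out(commands=[{"dx": 0, "dy": 0, "dz": 0, "ax": 0, "ay": 0, "az": -0.15, "gripper": 0}, {"dx": 0, "dy": 0, "dz": 0, "ax": 0, "ay": 0, "az": -0.15, "gripper": 0}, {"dx": -0.054, "dy": 0.0036, "dz": 0, "ax": 0, "ay": 0, "az": 0, "gripper": 0}, {"dx": -0.054, "dy": 0.0036, "dz": 0, "ax": 0, "ay": 0, "az": 0, "gripper": 0}, {"dx": -0.054, "dy": 0.0036, "dz": 0, "ax": 0, "ay": 0, "az": 0, "gripper": 0}])

```text
clock: 7.12
position: [0.5289, 0.1359, 0.3389]
tool_rot: [-0.001, 0.738, 0.675, -0.001]
contact_force: [0.1, -0.2, -1.2]
finger_gap: 0.0087
```

>>> carry_out(commands=[{"dx": -0.05, "dy": 0.0036, "dz": 0, "ax": 0, "ay": 0, "az": 0, "gripper": 0}, {"dx": 0, "dy": 0, "dz": 0, "ax": 0, "ay": 0, "az": 0, "gripper": 0}, {"dx": 0, "dy": 0, "dz": 0, "ax": 0, "ay": 0, "az": 0, "gripper": 0}, {"dx": 0, "dy": 0, "dz": 0, "ax": 0, "ay": 0, "az": 0, "gripper": 0}, {"dx": 0, "dy": 0, "dz": 0, "ax": 0, "ay": 0, "az": 0, "gripper": 0}])

```text
clock: 7.75
position: [0.5267, 0.0833, 0.3352]
tool_rot: [-0.003, 0.739, 0.674, -0.003]
contact_force: [-0.3, -0.1, -1.6]
finger_gap: 0.0086
```

Run:
```python
from h import *
goto([.533,.148,.32],-.105)
a=snap('wrist','w4.png');cv2.imwrite('pics/w4b.png',cv2.resize(a['image'],(800,600)))
snap('side','s4.png')
```

```text
t 7.75 p [0.5267 0.0833 0.3352] yaw_y -0.0926 z [-0.009  0.    -1.   ] q6 0.143 F [-0.3 -0.1 -1.6] M [-0.03  0.1  -0.03] gap 0.0086
  d [0.065  0.0005 0.0152]  in target axes [ 0.065  -0.0005  0.0152]  a [-0.0093  0.0006  0.0124]
```

View pics/w4b.png

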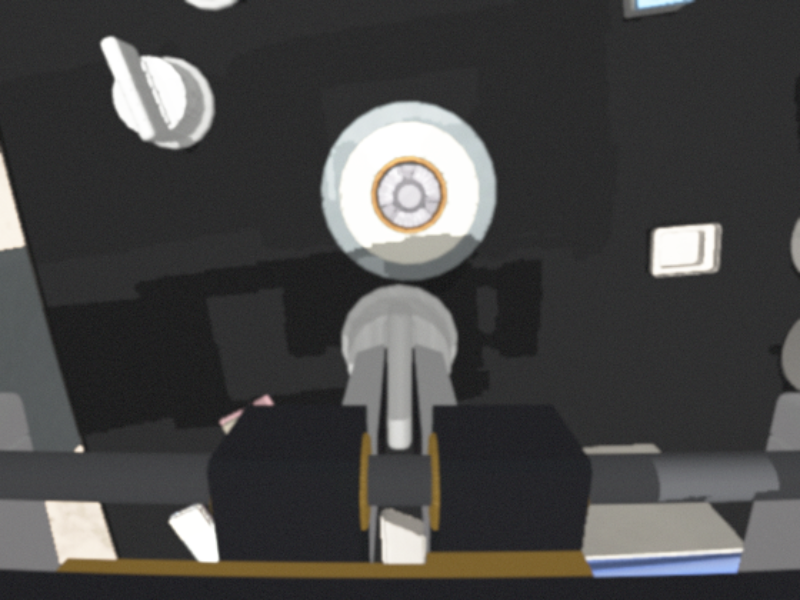

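The spindle is now seen from above: nose at about (409,195), foot centre about (409,190). The held nut's mouth spans x 342–458 with its front rim at y 286.

Run:
```python
from h import *
s=load('w4.png')
for n,u,v,z in [('foot',409,190.5,.012),('crown',408.5,194,.0525),('nose',409,195.5,.0605),('footL',321,190,.012),('footR',497,190,.012)]: print(n,atz(s,u*.7,v*.7,z).round(4))
st,R=pose(); p=st['position']
for off in (-.004,-.002,0,.002):
    b=p+R@np.array([off,0,.2329-.0])
    P=[b+R@np.array([.027*np.cos(a),.027*np.sin(a),0]) for a in np.linspace(0,2*np.pi,73)]
    q=proj(s,P)/.7
    wt=[p+R@np.array([off+l,0,.2329-.053]) for l in(.027,-.027)]
    print(off,'rim x',q[:,0].min().round(1),q[:,0].max().round(1),'top y',q[:,1].min().round(1),'wing ends',(proj(s,wt)/.7).round(1).tolist())
```

```text
foot [0.536  0.1487 0.012 ]
crown [0.5351 0.1474 0.0525]
nose [0.5352 0.1468 0.0605]
footL [0.4813 0.1541 0.012 ]
footR [0.5905 0.144  0.012 ]
t 7.85 p [0.5267 0.0832 0.3353] yaw_y -0.0927 z [-0.009  0.    -1.   ] q6 0.143 F [-0.1 -0.4 -1.1] M [-0.06  0.08  0.01] gap 0.0086
-0.004 rim x 342.2 456.3 top y 289.6 wing ends [[399.3, 322.1], [399.3, 458.5]]
-0.002 rim x 342.0 456.4 top y 285.3 wing ends [[399.3, 316.6], [399.3, 453.8]]
0 rim x 341.9 456.6 top y 281.1 wing ends [[399.3, 311.1], [399.3, 449.1]]
0.002 rim x 341.8 456.7 top y 276.7 wing ends [[399.3, 305.5], [399.3, 444.4]]
```

>>> carry_out(commands=[{"dx": 0.03, "dy": 0.001, "dz": 0, "ax": -0.009, "ay": 0, "az": 0, "gripper": 0}, {"dx": 0.036, "dy": 0.001, "dz": 0, "ax": 0, "ay": 0, "az": 0, "gripper": 0}, {"dx": 0, "dy": 0, "dz": 0.01, "ax": 0, "ay": 0, "az": 0, "gripper": 0}, {"dx": 0, "dy": 0, "dz": 0.01, "ax": 0, "ay": 0, "az": 0, "gripper": 0}, {"dx": 0, "dy": 0, "dz": 0, "ax": 0, "ay": 0, "az": 0, "gripper": 0}])

```text
clock: 8.48
position: [0.5348, 0.151, 0.3137]
tool_rot: [0.001, 0.739, 0.674, -0.001]
contact_force: [0.2, -0.6, -0.9]
finger_gap: 0.009
```

```bash
cat >> h.py <<'E'
C=[.5350,.1475]; OFF=-.002
def seat(z,yaw,C=C,off=OFF):
    x=np.array([-np.sin(yaw),np.cos(yaw)])*1.0
    x=np.cross([np.cos(yaw),np.sin(yaw),0],[0,0,-1.])[:2]
    goto([C[0]-off*x[0],C[1]-off*x[1],z],yaw)
E
python3 - <<'E'
from h import *
seat(.286,-.0927)
a=env.snapshot('side')
cv2.imwrite('pics/s5.png',cv2.resize(a['image'][170:270,220:350],None,fx=6,fy=6,interpolation=cv2.INTER_CUBIC))
E
```

```text
t 8.47 p [0.5348 0.151  0.3137] yaw_y -0.0911 z [-0.    -0.002 -1.   ] q6 0.265 F [ 0.2 -0.6 -0.9] M [-0.12  0.14  0.05] gap 0.009
  d [-0.0014  0.0006  0.0277]  in target axes [-0.0015  0.0006  0.0277]  a [-0.0002  0.0021  0.0016]
```

View pics/s5.png

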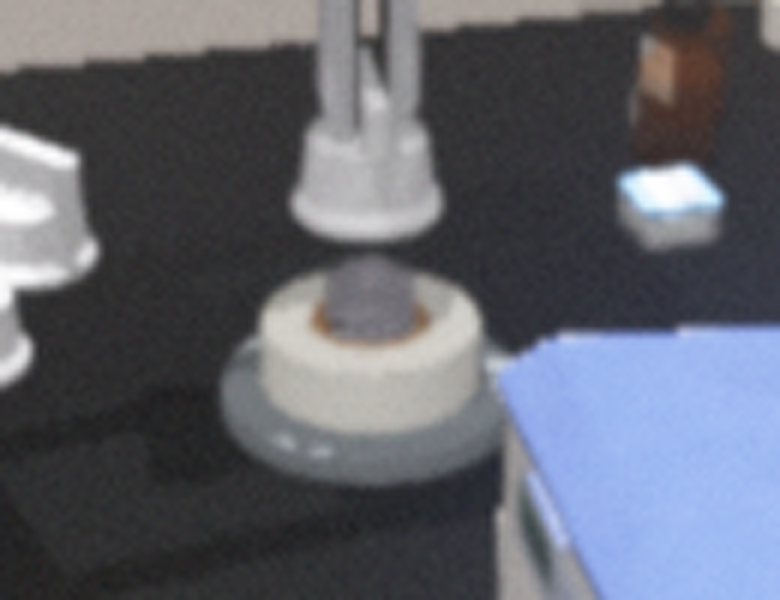

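The side view shows the nut (centre x≈367) above the spindle (x≈370), about 1 mm apart. I'll lower it.

>>> carry_out(commands=[{"dx": -0.0015, "dy": 0.0006, "dz": 0.006, "ax": 0, "ay": 0.002, "az": 0, "gripper": 0}, {"dx": 0, "dy": 0, "dz": 0.006, "ax": 0, "ay": 0, "az": 0, "gripper": 0}, {"dx": 0, "dy": 0, "dz": 0.006, "ax": 0, "ay": 0, "az": 0, "gripper": 0}, {"dx": 0, "dy": 0, "dz": 0.005, "ax": 0, "ay": 0, "az": 0, "gripper": 0}, {"dx": 0, "dy": 0, "dz": 0, "ax": 0, "ay": 0, "az": 0, "gripper": 0}])

```text
clock: 9.15
position: [0.5356, 0.1476, 0.29]
tool_rot: [0.0, 0.74, 0.673, 0.001]
contact_force: [-0.4, -1.0, -1.2]
finger_gap: 0.0086
```

Run:
```python
from h import *
seat(.2839,-.0927)
```

```text
t 9.15 p [0.5356 0.1476 0.29  ] yaw_y -0.0939 z [ 0.001  0.    -1.   ] q6 0.261 F [-0.4 -1.  -1.2] M [-0.06  0.1   0.06] gap 0.0086
  d [ 0.0018 -0.0006  0.0061]  in target axes [ 0.0018 -0.0006  0.0061]  a [ 0.0013 -0.0002 -0.0012]
```

>>> carry_out(commands=[{"dx": 0.0018, "dy": -0.0006, "dz": 0, "ax": 0.001, "ay": 0, "az": 0, "gripper": 0}, {"dx": 0, "dy": 0, "dz": 0.002, "ax": 0, "ay": 0, "az": 0, "gripper": 0}, {"dx": 0, "dy": 0, "dz": 0.002, "ax": 0, "ay": 0, "az": 0, "gripper": 0}, {"dx": 0, "dy": 0, "dz": 0.002, "ax": 0, "ay": 0, "az": 0, "gripper": 0}, {"dx": 0, "dy": 0, "dz": 0.001, "ax": 0, "ay": 0, "az": 0, "gripper": 0}])

```text
clock: 9.78
position: [0.5353, 0.1499, 0.2867]
tool_rot: [0.001, 0.739, 0.673, 0.001]
contact_force: [-2.2, -0.8, 3.2]
finger_gap: 0.0086
```

Run:
```python
from h import *
seat(.2839,-.0927)
```

```text
t 9.78 p [0.5353 0.1499 0.2867] yaw_y -0.0933 z [ 0.003  0.    -1.   ] q6 0.264 F [-2.2 -0.8  3.2] M [-0.21  0.68 -0.  ] gap 0.0086
  d [-0.0004 -0.0001  0.0028]  in target axes [-0.0004 -0.0001  0.0028]  a [ 0.0031 -0.0007 -0.0006]
```

>>> carry_out(commands=[{"dx": -0.0004, "dy": -0.001, "dz": 0.0005, "ax": 0.003, "ay": 0, "az": 0, "gripper": 0}, {"dx": 0, "dy": -0.0002, "dz": 0.001, "ax": 0, "ay": 0, "az": -0.08, "gripper": 0}, {"dx": 0, "dy": -0.0002, "dz": 0.001, "ax": 0, "ay": 0, "az": -0.08, "gripper": 0}, {"dx": 0, "dy": -0.0002, "dz": 0.001, "ax": 0, "ay": 0, "az": -0.08, "gripper": 0}, {"dx": 0, "dy": 0, "dz": 0.001, "ax": 0, "ay": 0, "az": 0, "gripper": 0}])

```text
clock: 10.4
position: [0.5342, 0.1496, 0.2837]
tool_rot: [0.001, 0.651, 0.759, 0.002]
contact_force: [-2.9, 0.0, 8.7]
finger_gap: 0.0088
```

Run:
```python
from h import *
s,R=pose()
seat(.2839,float(np.arctan2(R[1,1],R[0,1])))
```

```text
t 10.4 p [0.5342 0.1496 0.2837] yaw_y 0.1534 z [ 0.004  0.001 -1.   ] q6 0.017 F [-2.9  0.   8.7] M [-0.16  0.66  0.03] gap 0.0088
t 10.4 p [0.5342 0.1496 0.2837] yaw_y 0.1534 z [ 0.004  0.001 -1.   ] q6 0.017 F [-2.9  0.   8.7] M [-0.16  0.66  0.03] gap 0.0088
  d [-0.0002  0.0005 -0.0002]  in target axes [-0.0002  0.0005 -0.0002]  a [ 0.0044 -0.0006  0.    ]
```

The nut is now on the crown (underside about 51 mm). I'll keep turning anticlockwise.

>>> carry_out(commands=[{"dx": 0, "dy": -0.0008, "dz": 0.0005, "ax": 0.004, "ay": 0, "az": -0.08, "gripper": 0}, {"dx": 0, "dy": -0.0002, "dz": 0.0007, "ax": 0, "ay": 0, "az": -0.08, "gripper": 0}, {"dx": 0, "dy": -0.0002, "dz": 0.0007, "ax": 0, "ay": 0, "az": -0.08, "gripper": 0}, {"dx": 0, "dy": -0.0002, "dz": 0.0007, "ax": 0, "ay": 0, "az": -0.08, "gripper": 0}, {"dx": 0, "dy": 0, "dz": 0.0007, "ax": 0, "ay": 0, "az": 0, "gripper": 0}])

```text
clock: 11.02
position: [0.5336, 0.1493, 0.2838]
tool_rot: [0.002, 0.521, 0.854, 0.002]
contact_force: [-2.8, -1.0, 4.0]
finger_gap: 0.0087
```

```bash
cat >> h.py <<'E'
def cur(C=C):
    s,R=pose(); p=s['position']; c=p+R@np.array([OFF,0,.2329])
    print('  nut xy',c[:2].round(4),'under',c[2].round(4),'F tool',(R.T@s['contact_force']).round(1),'a',Ro.from_matrix(R.T@np.array(Ro.from_euler('z',np.arctan2(R[1,1],R[0,1])).as_matrix()@np.array([[0,1,0],[1,0,0],[0,0,-1.]]))).as_rotvec().round(4))
E
python3 -c "from h import *;cur()"
```

```text
t 11.03 p [0.5336 0.1493 0.2838] yaw_y 0.4752 z [ 0.006  0.002 -1.   ] q6 -0.305 F [-2.8 -1.   4. ] M [-0.27  0.5  -0.02] gap 0.0087
  nut xy [0.5359 0.1478] under 0.0509 F tool [ 0.4 -2.9 -4. ] a [ 0.0061  0.0014 -0.    ]
```

>>> carry_out(commands=[{"dx": 0, "dy": -0.0008, "dz": 0.001, "ax": 0.006, "ay": 0.001, "az": -0.08, "gripper": 0}, {"dx": 0, "dy": -0.0002, "dz": 0.001, "ax": 0, "ay": 0, "az": -0.08, "gripper": 0}, {"dx": 0, "dy": -0.0002, "dz": 0.001, "ax": 0, "ay": 0, "az": -0.08, "gripper": 0}, {"dx": 0, "dy": -0.0002, "dz": 0.001, "ax": 0, "ay": 0, "az": -0.08, "gripper": 0}, {"dx": 0, "dy": -0.0002, "dz": 0.001, "ax": 0, "ay": 0, "az": -0.08, "gripper": 0}])

```text
clock: 11.65
position: [0.5335, 0.149, 0.2838]
tool_rot: [0.004, 0.341, 0.94, 0.003]
contact_force: [-1.0, 0.1, 6.2]
finger_gap: 0.0086
```

```bash
python3 -c "from h import *;cur()"
```

```text
t 11.65 p [0.5335 0.149  0.2838] yaw_y 0.8756 z [ 0.009  0.003 -1.   ] q6 -0.706 F [-1.   0.1  6.2] M [-0.02  0.46 -0.11] gap 0.0086
  nut xy [0.5372 0.1484] under 0.0509 F tool [ 0.8 -0.6 -6.2] a [ 0.0081  0.0053 -0.    ]
```

>>> carry_out(commands=[{"dx": -0.001, "dy": 0.0017, "dz": 0.0005, "ax": 0.008, "ay": 0.005, "az": -0.04, "gripper": 0}, {"dx": 0, "dy": 0, "dz": 0.001, "ax": 0, "ay": 0, "az": -0.08, "gripper": 0}, {"dx": 0, "dy": 0, "dz": 0.001, "ax": 0, "ay": 0, "az": -0.08, "gripper": 0}, {"dx": 0, "dy": 0, "dz": 0.001, "ax": 0, "ay": 0, "az": -0.08, "gripper": 0}, {"dx": 0, "dy": 0, "dz": 0.001, "ax": 0, "ay": 0, "az": -0.08, "gripper": 0}])

```text
clock: 12.28
position: [0.5358, 0.1507, 0.2837]
tool_rot: [0.002, 0.167, 0.986, 0.003]
contact_force: [-2.8, 1.5, 5.9]
finger_gap: 0.0083
```

```bash
sed -i 's/OFF=-.002/OFF=0.0/; s/C=\[.5350,.1475\]/C=[.5353,.1498]/' h.py; sed -i "s/'F tool'/'shift to C',(R.T@np.array([C[0]-p[0],C[1]-p[1],0])).round(4),'F tool'/" h.py; python3 -c "from h import *;cur()"
```

```text
t 12.28 p [0.5358 0.1507 0.2837] yaw_y 1.2355 z [ 0.005  0.004 -1.   ] q6 -1.064 F [-2.8  1.5  5.9] M [ 0.18  0.67 -0.01] gap 0.0083
  nut xy [0.5371 0.1517] under 0.0508 shift to C [ 0.0002 -0.0011 -0.    ] F tool [ 3.1  0.5 -5.9] a [ 0.0058  0.0035 -0.    ]
```

>>> carry_out(commands=[{"dx": 0.0004, "dy": -0.0008, "dz": 0.0005, "ax": 0.006, "ay": 0.0035, "az": -0.04, "gripper": 0}, {"dx": 0, "dy": 0, "dz": 0.001, "ax": 0, "ay": 0, "az": -0.08, "gripper": 0}, {"dx": 0, "dy": 0, "dz": 0.001, "ax": 0, "ay": 0, "az": -0.08, "gripper": 0}, {"dx": 0, "dy": 0, "dz": 0.001, "ax": 0, "ay": 0, "az": -0.08, "gripper": 0}, {"dx": 0, "dy": 0, "dz": 0.001, "ax": 0, "ay": 0, "az": -0.08, "gripper": 0}])

```text
clock: 12.9
position: [0.5351, 0.1498, 0.2821]
tool_rot: [0.001, -0.012, 1.0, -0.001]
contact_force: [-0.4, -3.8, 1.4]
finger_gap: 0.0088
```

```bash
python3 -c "from h import *;cur()"
```

```text
t 12.9 p [0.5351 0.1498 0.2821] yaw_y 1.595 z [ 0.001 -0.002 -1.   ] q6 -1.423 F [-0.4 -3.8  1.4] M [-0.7   0.19 -0.07] gap 0.0088
  nut xy [0.5354 0.1493] under 0.0492 shift to C [-0.0002  0.      0.    ] F tool [ 0.5 -3.8 -1.4] a [-0.0022  0.0013  0.    ]
```

It is starting to drop, with the underside at 49.2 mm and little force. I'll stop turning and lower.

>>> carry_out(commands=[{"dx": 0, "dy": -0.0005, "dz": 0.0015, "ax": -0.002, "ay": 0.001, "az": -0.03, "gripper": 0}, {"dx": 0, "dy": 0, "dz": 0.0015, "ax": 0, "ay": 0, "az": -0.02, "gripper": 0}, {"dx": 0, "dy": 0, "dz": 0.0015, "ax": 0, "ay": 0, "az": 0, "gripper": 0}, {"dx": 0, "dy": 0, "dz": 0.0015, "ax": 0, "ay": 0, "az": 0, "gripper": 0}, {"dx": 0, "dy": 0, "dz": 0.0015, "ax": 0, "ay": 0, "az": 0, "gripper": 0}])

```text
clock: 13.52
position: [0.5352, 0.1487, 0.2773]
tool_rot: [0.001, -0.035, 0.999, -0.001]
contact_force: [-3.2, -3.2, 7.4]
finger_gap: 0.0092
```

```bash
python3 -c "from h import *;cur()"
```

```text
t 13.53 p [0.5352 0.1487 0.2773] yaw_y 1.6404 z [ 0.001 -0.001 -1.   ] q6 -1.471 F [-3.2 -3.2  7.4] M [-0.49  0.78  0.02] gap 0.0092
  nut xy [0.5354 0.1484] under 0.0444 shift to C [-0.0002  0.0011 -0.    ] F tool [ 3.4 -3.  -7.4] a [-0.0014  0.001   0.    ]
```

The nut has dropped through the gates, with the underside at 44.4 mm. I'll turn clockwise, following the thread.

>>> carry_out(commands=[{"dx": 0.0006, "dy": -0.0004, "dz": 0, "ax": -0.001, "ay": 0.001, "az": 0.05, "gripper": 0}, {"dx": 0, "dy": 0, "dz": 0.0003, "ax": 0, "ay": 0, "az": 0.08, "gripper": 0}, {"dx": 0, "dy": 0, "dz": 0.0003, "ax": 0, "ay": 0, "az": 0.08, "gripper": 0}, {"dx": 0, "dy": 0, "dz": 0.0003, "ax": 0, "ay": 0, "az": 0.08, "gripper": 0}, {"dx": 0, "dy": 0, "dz": 0.0003, "ax": 0, "ay": 0, "az": 0.08, "gripper": 0}])

```text
clock: 14.15
position: [0.5353, 0.1499, 0.2766]
tool_rot: [0.002, 0.157, 0.988, 0.003]
contact_force: [-0.0, -1.7, 0.8]
finger_gap: 0.0084
```

```bash
python3 -c "from h import *;cur()"
```

```text
t 14.15 p [0.5353 0.1499 0.2766] yaw_y 1.2547 z [ 0.005  0.005 -1.   ] q6 -1.085 F [-0.  -1.7  0.8] M [-0.45 -0.    0.01] gap 0.0084
  nut xy [0.5364 0.1511] under 0.0438 shift to C [-0.     -0.0001 -0.    ] F tool [-0.5 -1.6 -0.8] a [ 0.006   0.0028 -0.    ]
```

>>> carry_out(commands=[{"dx": 0, "dy": 0, "dz": 0.0003, "ax": 0.006, "ay": 0.003, "az": 0.08, "gripper": 0}, {"dx": 0, "dy": 0, "dz": 0.0004, "ax": 0, "ay": 0, "az": 0.08, "gripper": 0}, {"dx": 0, "dy": 0, "dz": 0.0004, "ax": 0, "ay": 0, "az": 0.08, "gripper": 0}, {"dx": 0, "dy": 0, "dz": 0.0004, "ax": 0, "ay": 0, "az": 0.08, "gripper": 0}, {"dx": 0, "dy": 0, "dz": 0.0004, "ax": 0, "ay": 0, "az": 0.08, "gripper": 0}])

```text
clock: 14.78
position: [0.5365, 0.1505, 0.275]
tool_rot: [0.002, 0.359, 0.934, 0.001]
contact_force: [-0.8, -2.1, 1.6]
finger_gap: 0.0087
```

```bash
python3 -c "from h import *;cur()"
```

```text
t 14.78 p [0.5365 0.1505 0.275 ] yaw_y 0.8375 z [ 0.005  0.001 -1.   ] q6 -0.666 F [-0.8 -2.1  1.6] M [-0.58  0.    0.05] gap 0.0087
  nut xy [0.5375 0.1507] under 0.0421 shift to C [ 0.0004 -0.0013 -0.    ] F tool [-0.8 -2.  -1.6] a [ 0.0037  0.0028 -0.    ]
```

>>> carry_out(commands=[{"dx": 0.0002, "dy": -0.0012, "dz": 0.0003, "ax": 0.004, "ay": 0.003, "az": 0.08, "gripper": 0}, {"dx": 0, "dy": 0, "dz": 0.0004, "ax": 0, "ay": 0, "az": 0.08, "gripper": 0}, {"dx": 0, "dy": 0, "dz": 0.0004, "ax": 0, "ay": 0, "az": 0.08, "gripper": 0}, {"dx": 0, "dy": 0, "dz": 0.0004, "ax": 0, "ay": 0, "az": 0.08, "gripper": 0}, {"dx": 0, "dy": 0, "dz": 0.0004, "ax": 0, "ay": 0, "az": 0.08, "gripper": 0}])

```text
clock: 15.4
position: [0.5369, 0.1498, 0.2734]
tool_rot: [0.002, 0.544, 0.839, 0.001]
contact_force: [-0.3, -2.4, 1.9]
finger_gap: 0.0088
```

```bash
python3 -c "from h import *;cur()"
```

```text
t 15.4 p [0.5369 0.1498 0.2734] yaw_y 0.4199 z [ 0.005 -0.    -1.   ] q6 -0.249 F [-0.3 -2.4  1.9] M [-0.65  0.2   0.01] gap 0.0088
  nut xy [0.5382 0.1497] under 0.0405 shift to C [ 0.0006 -0.0015 -0.    ] F tool [-2.1 -1.3 -1.9] a [ 0.0047  0.0026 -0.    ]
```

>>> carry_out(commands=[{"dx": -0.0005, "dy": -0.0008, "dz": 0.0003, "ax": 0.005, "ay": 0.003, "az": 0.08, "gripper": 0}, {"dx": 0, "dy": 0, "dz": 0.0003, "ax": 0, "ay": 0, "az": 0.08, "gripper": 0}, {"dx": 0, "dy": 0, "dz": 0.0003, "ax": 0, "ay": 0, "az": 0.08, "gripper": 0}, {"dx": 0, "dy": 0, "dz": 0.0003, "ax": 0, "ay": 0, "az": 0.06, "gripper": 0}, {"dx": 0, "dy": 0, "dz": 0.0003, "ax": 0, "ay": 0, "az": 0.06, "gripper": 0}])

```text
clock: 16.02
position: [0.5375, 0.1489, 0.2719]
tool_rot: [0.002, 0.692, 0.722, 0.001]
contact_force: [-0.6, -1.9, 2.0]
finger_gap: 0.0088
```

```bash
python3 -c "from h import *;cur()"
```

```text
t 16.02 p [0.5375 0.1489 0.2719] yaw_y 0.0431 z [ 0.004 -0.001 -1.   ] q6 0.126 F [-0.6 -1.9  2. ] M [-0.61  0.16  0.01] gap 0.0088
  nut xy [0.5384 0.1487] under 0.039 shift to C [ 0.001  -0.0022 -0.    ] F tool [-1.9 -0.6 -2. ] a [ 0.0036  0.0009 -0.    ]
```

>>> carry_out(commands=[{"dx": -0.0005, "dy": -0.0006, "dz": 0.0002, "ax": 0.004, "ay": 0.001, "az": 0.05, "gripper": 0}, {"dx": 0, "dy": 0, "dz": 0.0002, "ax": 0, "ay": 0, "az": 0.04, "gripper": 0}, {"dx": 0, "dy": 0, "dz": 0.0002, "ax": 0, "ay": 0, "az": 0.04, "gripper": 0}, {"dx": 0, "dy": 0, "dz": 0.0002, "ax": 0, "ay": 0, "az": 0.03, "gripper": 0}, {"dx": 0, "dy": 0, "dz": 0.0002, "ax": 0, "ay": 0, "az": 0.03, "gripper": 0}])

```text
clock: 16.65
position: [0.5375, 0.1485, 0.271]
tool_rot: [0.001, 0.761, 0.649, 0.001]
contact_force: [-1.1, -2.2, 1.9]
finger_gap: 0.0088
```

```bash
python3 -c "from h import *;cur()"
```

```text
t 16.65 p [0.5375 0.1485 0.271 ] yaw_y -0.1577 z [ 0.002  0.    -1.   ] q6 0.326 F [-1.1 -2.2  1.9] M [-0.65  0.08  0.02] gap 0.0088
  nut xy [0.5379 0.1486] under 0.0381 shift to C [ 0.0009 -0.0024 -0.    ] F tool [-2.3 -0.8 -2. ] a [ 0.0017 -0.0004  0.    ]
```

>>> carry_out(commands=[{"dx": -0.0005, "dy": -0.0004, "dz": 0.0001, "ax": 0.001, "ay": 0, "az": 0.03, "gripper": 0}, {"dx": 0, "dy": 0, "dz": 0.0001, "ax": 0, "ay": 0, "az": 0.03, "gripper": 0}, {"dx": 0, "dy": 0, "dz": 0.0001, "ax": 0, "ay": 0, "az": 0.03, "gripper": 0}, {"dx": 0, "dy": 0, "dz": 0.0001, "ax": 0, "ay": 0, "az": 0.03, "gripper": 0}, {"dx": 0, "dy": 0, "dz": 0.0001, "ax": 0, "ay": 0, "az": 0.03, "gripper": 0}])

```text
clock: 17.27
position: [0.5368, 0.1485, 0.2708]
tool_rot: [-0.001, 0.81, 0.586, 0.001]
contact_force: [-1.4, -0.7, 3.5]
finger_gap: 0.009
```

```bash
python3 -c "from h import *;cur()"
```

```text
t 17.27 p [0.5368 0.1485 0.2708] yaw_y -0.3177 z [ 0.     0.002 -1.   ] q6 0.485 F [-1.4 -0.7  3.5] M [-0.38  0.31  0.12] gap 0.009
  nut xy [0.5369 0.149 ] under 0.0379 shift to C [ 0.0007 -0.0019  0.    ] F tool [-1.1 -1.1 -3.5] a [-0.0003 -0.0019 -0.    ]
```

It is on the roll now (37.9 mm), with torque rising to 0.12 N m.

>>> carry_out(commands=[{"dx": 0, "dy": -0.0003, "dz": 0, "ax": 0, "ay": -0.002, "az": 0.02, "gripper": 0}, {"dx": 0, "dy": 0, "dz": 0, "ax": 0, "ay": 0, "az": 0.02, "gripper": 0}, {"dx": 0, "dy": 0, "dz": 0, "ax": 0, "ay": 0, "az": 0.02, "gripper": 0}, {"dx": 0, "dy": 0, "dz": 0, "ax": 0, "ay": 0, "az": 0, "gripper": 0}, {"dx": 0, "dy": 0, "dz": 0, "ax": 0, "ay": 0, "az": 0, "gripper": 0}])

```text
clock: 17.9
position: [0.5365, 0.149, 0.2708]
tool_rot: [-0.001, 0.829, 0.56, 0.0]
contact_force: [-0.8, -1.0, 2.2]
finger_gap: 0.0087
```

```bash
python3 -c "from h import *;cur()"
```

```text
t 17.9 p [0.5365 0.149  0.2708] yaw_y -0.3823 z [-0.     0.001 -1.   ] q6 0.551 F [-0.8 -1.   2.2] M [-0.25  0.18  0.02] gap 0.0087
  nut xy [0.5365 0.1493] under 0.0379 shift to C [ 0.0003 -0.0014  0.    ] F tool [-1.2 -0.4 -2.2] a [-0.0006 -0.001  -0.    ]
```

>>> carry_out(commands=[{"dx": 0, "dy": 0, "dz": 0, "ax": 0, "ay": 0, "az": 0.03, "gripper": 0}, {"dx": 0, "dy": 0, "dz": 0, "ax": 0, "ay": 0, "az": 0.03, "gripper": 0}, {"dx": 0, "dy": 0, "dz": 0, "ax": 0, "ay": 0, "az": 0.03, "gripper": 0}, {"dx": 0, "dy": 0, "dz": 0, "ax": 0, "ay": 0, "az": 0.03, "gripper": 0}, {"dx": 0, "dy": 0, "dz": 0, "ax": 0, "ay": 0, "az": 0.03, "gripper": 0}])

```text
clock: 18.52
position: [0.5364, 0.1489, 0.2708]
tool_rot: [-0.0, 0.87, 0.492, -0.0]
contact_force: [-1.4, -1.2, 2.8]
finger_gap: 0.009
```

```bash
python3 -c "from h import *;cur()"
```

```text
t 18.52 p [0.5364 0.1489 0.2708] yaw_y -0.5409 z [-0.001  0.    -1.   ] q6 0.71 F [-1.4 -1.2  2.8] M [-0.4   0.18  0.44] gap 0.009
  nut xy [0.5363 0.1489] under 0.0379 shift to C [ 0.0002 -0.0014  0.    ] F tool [-1.8 -0.6 -2.8] a [-0.0005  0.0002  0.    ]
```

The torque reads 0.44 N m, so it is snug and past target but below forcing. I'll stop, relax, release and look.

>>> carry_out(commands=[{"dx": 0, "dy": 0, "dz": 0, "ax": 0, "ay": 0, "az": 0, "gripper": 0}, {"dx": 0, "dy": 0, "dz": 0, "ax": 0, "ay": 0, "az": 0, "gripper": 0}, {"dx": 0, "dy": 0, "dz": 0, "ax": 0, "ay": 0, "az": 0, "gripper": 0.3}, {"dx": 0, "dy": 0, "dz": 0, "ax": 0, "ay": 0, "az": 0, "gripper": 0.3}, {"dx": 0, "dy": 0, "dz": 0, "ax": 0, "ay": 0, "az": 0, "gripper": 0.3}])

```text
clock: 19.15
position: [0.5363, 0.1493, 0.2694]
tool_rot: [-0.001, 0.871, 0.492, -0.0]
contact_force: [0.1, 0.6, 0.1]
finger_gap: 0.0278
```

Run:
```python
from h import *
cur()
a=snap('side','s6.png')
cv2.imwrite('pics/s6b.png',cv2.resize(a['image'][170:270,220:350],None,fx=6,fy=6,interpolation=cv2.INTER_CUBIC))
```

```text
t 19.15 p [0.5363 0.1493 0.2694] yaw_y -0.5426 z [-0.002  0.002 -1.   ] q6 0.711 F [0.1 0.6 0.1] M [-0.11  0.11 -0.04] gap 0.0278
  nut xy [0.5359 0.1498] under 0.0365 shift to C [-0.0001 -0.0011  0.    ] F tool [ 0.6 -0.2 -0.1] a [-0.0026 -0.0007 -0.    ]
```

View pics/s6b.png

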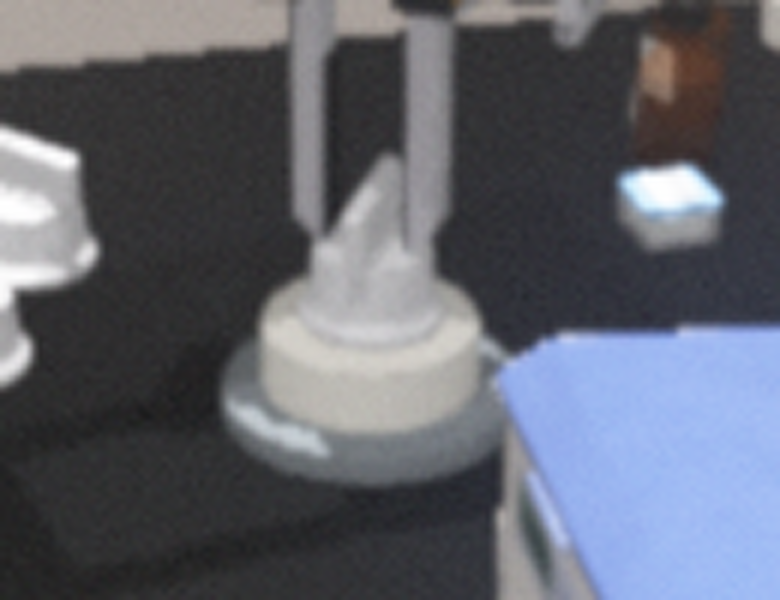

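The side view shows the nut flat on the roll, centred, with the fingers clear of the wing. I'll retreat upward.

>>> carry_out(commands=[{"dx": 0, "dy": 0, "dz": -0.015, "ax": 0, "ay": 0, "az": 0, "gripper": 0.4}, {"dx": 0, "dy": 0, "dz": -0.03, "ax": 0, "ay": 0, "az": 0, "gripper": 0.4}, {"dx": 0, "dy": 0, "dz": -0.04, "ax": 0, "ay": 0, "az": 0, "gripper": 0.4}, {"dx": -0.04, "dy": 0, "dz": -0.02, "ax": 0, "ay": 0, "az": 0, "gripper": 0.4}, {"dx": -0.04, "dy": 0, "dz": 0, "ax": 0, "ay": 0, "az": 0, "gripper": 0.4}])

```text
clock: 19.82
position: [0.4952, 0.0808, 0.3817]
tool_rot: [-0.001, 0.87, 0.493, 0.001]
contact_force: [0.3, -0.1, -0.2]
finger_gap: 0.0378
```

>>> carry_out(commands=[{"dx": 0, "dy": 0, "dz": 0, "ax": 0, "ay": 0, "az": 0, "gripper": 0.4}, {"dx": 0, "dy": 0, "dz": 0, "ax": 0, "ay": 0, "az": 0, "gripper": 0.4}, {"dx": 0, "dy": 0, "dz": 0, "ax": 0, "ay": 0, "az": 0, "gripper": 0.4}, {"dx": 0, "dy": 0, "dz": 0, "ax": 0, "ay": 0, "az": 0, "gripper": 0.4}, {"dx": 0, "dy": 0, "dz": 0, "ax": 0, "ay": 0, "az": 0, "gripper": 0.4}])

```text
clock: 20.45
position: [0.4954, 0.0814, 0.384]
tool_rot: [-0.0, 0.87, 0.493, 0.003]
contact_force: [0.1, -0.3, -0.2]
finger_gap: 0.0376
```

Run:
```python
from h import *
cur()
a=snap('wrist','w7.png')
cv2.imwrite('pics/w7b.png',cv2.resize(a['image'],(800,600)))
```

```text
t 20.45 p [0.4954 0.0814 0.384 ] yaw_y -0.5395 z [ 0.005  0.004 -1.   ] q6 0.589 F [ 0.1 -0.3 -0.2] M [-0.09  0.12 -0.03] gap 0.0376
  nut xy [0.4967 0.0822] under 0.1511 shift to C [ 0.0792 -0.0009  0.0005] F tool [-0.2  0.2  0.2] a [ 0.0028 -0.0058  0.    ]
```

View pics/w7b.png

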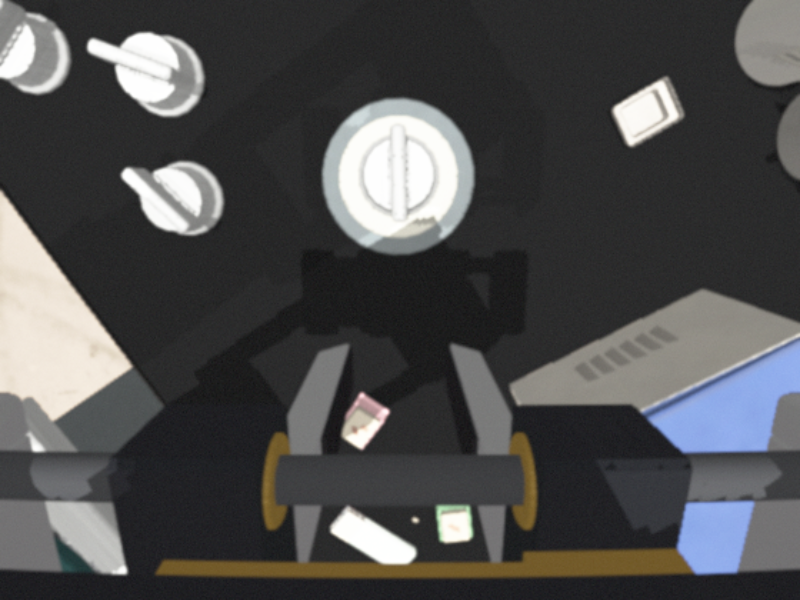

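The nut at about (399,175) is centred on the roll and foot (398,176), and the wing is still aligned with the jaws, so it did not spring back. Handing in.

```bash
python3 -c "from h import *;print(env.hand_in())"
```

```text
the job is handed in; nothing more can be done
None
```

The wing nut is on the spindle, screwed down onto the label roll and released. I handed the job in at about 20.5 s of the 72 s allowed; no verdict is reported.

- **Picking and entry:** I gripped the farthest nut by its wing, set it on the crown and turned it anticlockwise about 1.7 rad. It then dropped to 44.4 mm, inside the 43.5–46 mm range.
- **Tightening:** I turned it clockwise about 2.2 rad until it was down on the roll, with the underside at about 37.9 mm.
- **Torque overshoot:** the last wrist moment read was 0.44 N m. That is above the 0.25–0.35 N m snug range but below the 0.7 N m forcing limit. It rose from 0.12 N m quickly over the last steps, so I stopped there.
- **Last checks:** the side and wrist pictures show the nut flat and centred on the roll. The wing did not spring back when released. The arm is clear and reads no contact force. I never came near the bystanders, and the one in the last picture looked undisturbed.
- **Not checked:** I could not measure the clamping force on the roll directly.
- **Position mismatch:** the wrist and top cameras disagreed on the spindle position by 2–3 mm. I used the wrist estimate and corrected it by feel.

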